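Seat the dies of a sawn dental model and lock them

ROBOT

A 6-joint arm with a two-finger parallel gripper is mounted at the origin on a cart in front of the work surface, level with it; the furniture and walls round the work are solid. World frame = base frame: x ahead of the robot, y to its left, z up, the work surface at z = 0. Lengths are in m, angles in rad, forces in N, time in s.
With the tool pointing down it reaches from about 0.375 to 0.9 m from the base axis. Payload 3.1 kg.
Tool frame: the origin (TCP) lies on the centre line of the jaws, within the pads' length; the fingertips stand 22 mm ahead of it and the grasp point (between the pads) lies 3 mm ahead of it; z points along the fingers, y is the line along which they close (so a half turn about z gives the same grasp; the last joint's range is limited). The gripper opens to 85 mm and grips with 20 to 120 N. Pads are 22 mm wide; open, the fingers measure 114 mm over their backs; the gripper's body (76 mm by 85 mm) begins 54 mm behind the grasp point. The pads swing forward as they close: fully open they stand 13 mm farther back than shut.
Start: joints at [-1.407, 0.527, 1.433, -0, 1.181, -0.178], TCP at [0.21, -0.589, 0.253] pointing down, gripper open.
Joint ranges: [-3.08, 3.08], [-0.75, 2.2], [0.22, 2.44], [-1.43, 4.57], [0, 2.65], [-2.85, 2.85]. Speed limits (rad/s): [2.79, 2.79, 3.14, 3.14, 3.14, 3.14].

INTERFACE

Orientations are given as a unit quaternion [x, y, z, w].
In Python, from station import manip gives the robot as it stands.
- The arm moves only by the tool pendant, called after "Request:" as a command line: name --argument value ..., lists and objects as JSON in quotes. Schema: {"type":"object","properties":{"segments":{"type":"array","items":{"type":"number"},"minItems":5,"maxItems":100},"squeeze":{"type":"number"},"only":{"type":"string"},"quiet":{"type":"boolean"},"lines":{"type":"string"}},"required":["segments"],"additionalProperties":false}. segments is one flat list of numbers that holds 1 to 20 rows one after another, with no inner brackets; each row has 5 numbers: dx, dy, dz in units of 20 mm, then a turn about the tool's z in rad, then the opening from 0.0 (shut) to 1.0 (fully open); each row is the pose to reach, as a shift and turn from the pose commanded when the call began, along the tool's axes at that moment; what a row does not reach only later rows make up. A row lasts 1/10 s, in which the tool goes at most 0.05 m and 0.15 rad, less where a joint would pass 70% of its speed; a pose out of reach is approached as far as the arm can. The fingers move at their own pace and stop on an object; squeeze is the grip in N (left out, the last holds). Time passes only in rows, so rows that do not move let the fingers close. The tool returns the time, the measured TCP pose, the force, the opening and the grip force at its end. only (a regular expression) keeps the lines of the reply that match it, lines (a string "A,B") keeps lines A to B, and quiet returns only ok. Input that does not fit is refused with a message, and nothing moves.
- manip.sense(): the state, without advancing time (a new reading comes with each control period).
- manip.snapshot(name): name is "scene" or "side" or "wrist"; returns a dict with "pixels" (400x640x3 uint8, red, green, blue), "range_z" (400x640 float32, m along the optical axis (not along the pixel's ray), 0 where there is no reading), "fov_y" (degrees; the focal length in pixels is half the picture's height over the tangent of half this angle, whatever the lens; pixels are square), "cx", "cy" (the principal point, pixels), "R" (3x3) and "t" (3): a world point X has camera coordinates R X + t; the wrist camera has in their place "hand_eye" (4x4, takes a point from camera to tool coordinates, whose origin is the TCP and whose axes are the flange's). Camera axes: x right, y down, z forward; pixel columns grow to the right and rows downward; lengths in m; the calibration is good to about 2 mm. A picture is of the moment at which its call begins: read the wrist's pose just before it.
- manip.sign_off(): hands the job in; it is judged then, once.
The state is a dict: "t": time; "q": joint angles; "qd": joint speeds; "tau": joint torques, N m; "tcp_pos": TCP position; "tool_rot": TCP orientation; "force": force on the tool from outside, world axes, zero at the start; "ft_torque": the same for the moment, N m; "finger_gap": opening from 0.0 (shut) to 1.0 (fully open); "gripper_force": force on a finger pad.
Only numpy, scipy, OpenCV 4.12 (cv2) and the standard library are available. Lean on these libraries where they do the work, as an engineer would, in place of code of your own. Each camera call takes 0.05 s, during which the arm holds its last target. There are 200 camera calls.

TASK

The nine dies of the sawn dental model on the steel foot plate stand loose on their pins. Run the fingertips round the row of teeth from one end of the arch to the other, gently pressing each die down in turn until it sits fully home on the plaster base, and then push the locking bar at the back of the model fully in so that it holds them. Do it all by pressing and pushing: lift nothing, do not shove the model across the desk, and leave the other things alone.

Things in the scene. Friction and masses are not known exactly. Their poses are not given: they have to be found in the camera images.
- die_model: Sawn dental model: white plaster horseshoe (16 mm wide, top 20 mm above the desk) on a steel foot plate 98 x 96 x 6 mm, nine tan stone dies (die_1 to die_9) round the arch, a locking bar across the back. 1.2 kg, loose on the desk. Origin on the desk at mid-width; plate from x -52 to 46 mm. +x from the back to the front teeth, z up. The back faces the robot, yaw within 0.5 rad.
- die_1 (a joint): Down-slide of die 1 (m): +y end, a molar 13 mm long along the arch, a 6 mm high ledge reaching 8.5 mm behind it. Crown centre at x -6.7, y 27.4 mm in the model's frame, crown 6 to 11 mm wide across the arch. 0.007 = home, seated on the plaster, crown top 38 mm above the desk; 0 = 7 mm proud. Starts 4.5 to 7 mm proud; 3 N friction, stays where left, hard stop at home.
- die_2 (a joint): Down-slide of die 2 (m): one molar, 13 mm long. Crown centre at x 6.1, y 26.3 mm in the model's frame, crown 6 to 11 mm wide across the arch. 0.007 = home, seated on the plaster, crown top 38 mm above the desk; 0 = 7 mm proud. Starts 4.5 to 7 mm proud; 3 N friction, stays where left, hard stop at home.
- die_3 (a joint): Down-slide of die 3 (m): two premolars, 14.5 mm long. Crown centre at x 19.4, y 23.4 mm in the model's frame, crown 6 to 11 mm wide across the arch. 0.007 = home, seated on the plaster, crown top 38 mm above the desk; 0 = 7 mm proud. Starts 4.5 to 7 mm proud; 3 N friction, stays where left, hard stop at home.
- die_4 (a joint): Down-slide of die 4 (m): one canine, 8.5 mm long. Crown centre at x 28.3, y 16.2 mm in the model's frame, crown 6 to 11 mm wide across the arch. 0.007 = home, seated on the plaster, crown top 38 mm above the desk; 0 = 7 mm proud. Starts 4.5 to 7 mm proud; 3 N friction, stays where left, hard stop at home.
- die_5 (a joint): Down-slide of die 5 (m): front, four incisors, 26.5 mm long, curved, its corners at x 31, y +-12. Crown centre at x 34.0, y 0.0 mm in the model's frame, crown 6 to 11 mm wide across the arch. 0.007 = home, seated on the plaster, crown top 38 mm above the desk; 0 = 7 mm proud. Starts 4.5 to 7 mm proud; 3 N friction, stays where left, hard stop at home.
- die_6 (a joint): Down-slide of die 6 (m): one canine, 8.5 mm long. Crown centre at x 28.3, y -16.2 mm in the model's frame, crown 6 to 11 mm wide across the arch. 0.007 = home, seated on the plaster, crown top 38 mm above the desk; 0 = 7 mm proud. Starts 4.5 to 7 mm proud; 3 N friction, stays where left, hard stop at home.
- die_7 (a joint): Down-slide of die 7 (m): two premolars, 14.5 mm long. Crown centre at x 19.4, y -23.4 mm in the model's frame, crown 6 to 11 mm wide across the arch. 0.007 = home, seated on the plaster, crown top 38 mm above the desk; 0 = 7 mm proud. Starts 4.5 to 7 mm proud; 3 N friction, stays where left, hard stop at home.
- die_8 (a joint): Down-slide of die 8 (m): one molar, 13 mm long. Crown centre at x 6.1, y -26.3 mm in the model's frame, crown 6 to 11 mm wide across the arch. 0.007 = home, seated on the plaster, crown top 38 mm above the desk; 0 = 7 mm proud. Starts 4.5 to 7 mm proud; 3 N friction, stays where left, hard stop at home.
- die_9 (a joint): Down-slide of die 9 (m): -y end, a molar 13 mm long along the arch, a 6 mm high ledge reaching 8.5 mm behind it. Crown centre at x -6.7, y -27.4 mm in the model's frame, crown 6 to 11 mm wide across the arch. 0.007 = home, seated on the plaster, crown top 38 mm above the desk; 0 = 7 mm proud. Starts 4.5 to 7 mm proud; 3 N friction, stays where left, hard stop at home.
- lock_bar (a joint): Slide of the locking bar, along the model's +x, in m: 0 = open (back), 0.012 = fully in against its stop, its two tongues over the ledges of the two end dies. About 2.5 N of friction, stays where left. An end die that stands proud blocks its tongue. Starts between 0 and 0.003.
- lock_bar_back (a point): Middle of the bar's upright rear face, the face to push on 17 mm above the desk; it faces the model's -x. The bar is 92 mm wide (along y), 9 mm thick, its middle part from 7.5 to 26 mm above the desk, two posts beside it (y +-28 mm) up to 34 mm; the foot plate (6 mm high) reaches 7 mm behind the face when the bar is open.
- model_resin_front: Bystander, loose: stone dental model with a paler base, 52 x 64 x 38 mm; origin at the centre of its underside.
- model_tan_half: Bystander, loose: tan dental model, 55 x 60 x 42 mm; origin at the centre of its underside.
- model_ivory_seg: Bystander, loose: ivory dental model, 58 x 62 x 34 mm; origin at the centre of its underside.
- wax_puck: Bystander, loose: round wax puck with two crowns, 37 mm across, 24 mm high; origin at the centre of its underside.
- articulator_plate: Bystander, loose: black articulator plate with two steel rods, 60 x 92 x 26 mm; origin at the centre of its underside.
- caliper_block: Bystander, loose: plain steel gauge block, 22 x 60 x 16 mm; origin at the centre of its underside.

How it is judged:
By the outcome, as a careful person would: the job done as asked, in the order asked, and still so for the second after the job is handed in, with the robot touching nothing.
It also fails if it takes over 56 s, if anything falls off the work surface, if the arm or the gripper's body presses on something with over 40 N, if the wrist force passes 120 N, or if a joint passes its speed limit or range.

## Working session

There is one attempt and no reset: what is moved stays moved. The work goes in short steps, Python scripts to look and compute and a tool call to move; the robot and the scene stay as the last step left them, time stands still between calls to the robot, and variables do not carry over. Pictures are saved under pics/ and viewed, at most 10 in all, crops included, and the job is handed in when it is done.

```bash
ls; mkdir -p pics
```

Run:
```python
from station import manip
import cv2,numpy as np
s=manip.sense();print(s)
for n in ["scene","side"]:
    p=manip.snapshot(n);print(n,p["fov_y"],p["cx"],p["cy"],p["R"],p["t"])
    cv2.imwrite(f"pics/{n}0.png",p["pixels"][:,:,::-1]);np.savez(f"pics/{n}0.npz",**p)
```

```text
pics
station.py
{'t': 0.0, 'q': array([-1.40647036e+00,  5.28469731e-01,  1.43391863e+00,  1.32839847e-05,
        1.18139612e+00, -1.78518625e-01]), 'qd': array([ 0.00026395,  0.00057061,  0.00267387,  0.0006825 ,  0.00108886,
       -0.00067781]), 'tau': array([ 1.21898040e-03, -4.42349732e+01, -1.78026080e+01, -1.13420281e-04,
        8.37543514e-03,  8.90577724e-06]), 'tcp_pos': array([ 0.21001233, -0.58794157,  0.25232619]), 'tool_rot': array([ 9.85342982e-01,  1.70581376e-01,  1.39187296e-05, -1.09584236e-03]), 'force': array([ 0.336584  , -0.00894993,  0.83555519]), 'ft_torque': array([ 0.02273078, -0.00079606,  0.00421036]), 'gripper_force': 0.0, 'finger_gap': 0.9999609977783134}
scene 42.021074654960984 318.3176333758023 195.35365200901387 [[ 0.80937385  0.58727099  0.00517186]
 [ 0.51713214 -0.70847957 -0.48024062]
 [-0.27836723  0.39136873 -0.87712154]] [-0.38856311 -0.24708484  1.68535247]
side 46.514107963989005 321.8986678676146 200.95154980256612 [[-0.9769082  -0.21365695 -0.00103733]
 [-0.12543664  0.57745335 -0.80672999]
 [ 0.17296248 -0.78797103 -0.59091932]] [0.47305465 0.10203184 1.0329207 ]
```

View pics/scene0.png

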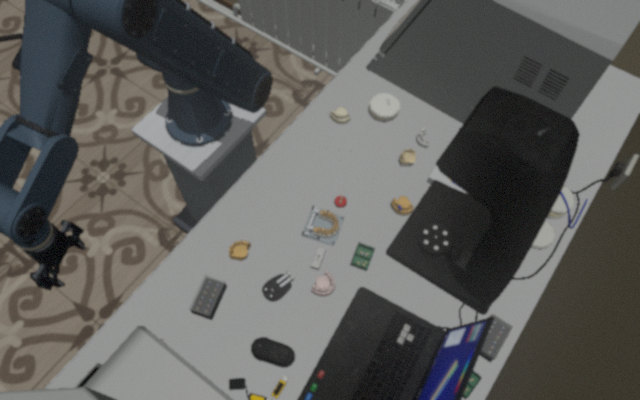

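View pics/side0.png

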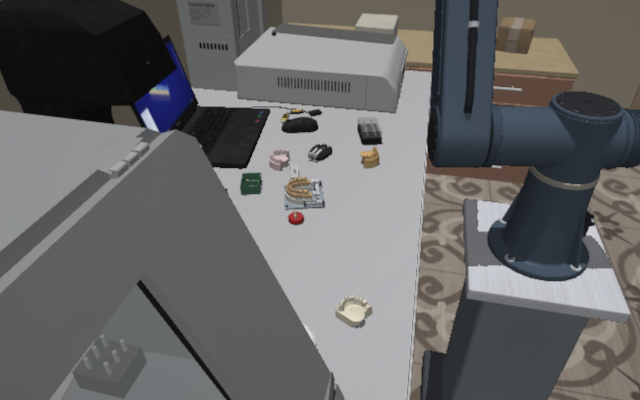

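The sawn model is at scene (324,225) and side (304,192), with the red puck at scene (340,201) and the gauge block at scene (318,258). I'll locate it roughly first, then bring the wrist camera over it.

Create h.py:
```python
import numpy as np
from scipy.spatial.transform import Rotation as Ro
from station import manip
def cam(p,s=None):
    f=200/np.tan(np.radians(p["fov_y"])/2)
    if "hand_eye" in p:
        T=np.array(p["hand_eye"]); Rt=Ro.from_quat(s["tool_rot"]).as_matrix()
        return f,p["cx"],p["cy"],Rt@T[:3,:3],Rt@T[:3,3]+s["tcp_pos"]
    R=np.array(p["R"]);return f,p["cx"],p["cy"],R.T,-R.T@np.array(p["t"])
def ray(c,uv,z):
    f,cx,cy,R,o=c; uv=np.atleast_2d(uv).astype(float)
    d=np.c_[(uv[:,0]-cx)/f,(uv[:,1]-cy)/f,np.ones(len(uv))]@R.T
    return o+d*((z-o[2])/d[:,2])[:,None]
def proj(c,X):
    f,cx,cy,R,o=c; Y=(np.atleast_2d(X)-o)@R
    return np.c_[f*Y[:,0]/Y[:,2]+cx,f*Y[:,1]/Y[:,2]+cy]
def cloud(c,D):
    f,cx,cy,R,o=c; v,u=np.mgrid[0:D.shape[0],0:D.shape[1]]
    return np.stack([(u-cx)/f*D,(v-cy)/f*D,D],-1)@R.T+o
```

Run:
```python
from h import *
for n,uv in [("scene",[(324,225),(340,201),(318,258),(240,250)]),("side",[(304,192),(296,218),(295,172),(370,157)])]:
    p=dict(np.load(f"pics/{n}0.npz"));c=cam(p);print(n,ray(c,uv,0.015).round(3).tolist())
    C=cloud(c,p["range_z"]);print([C[v,u].round(3).tolist() for u,v in uv])
w=manip.snapshot("wrist");print(w["fov_y"],w["hand_eye"])
```

```text
scene [[0.554, -0.074, 0.015], [0.546, 0.017, 0.015], [0.599, -0.166, 0.015], [0.41, -0.275, 0.015]]
[[0.553, -0.073, 0.012], [0.548, 0.013, 0.022], [0.6, -0.166, 0.016], [0.416, -0.279, 0.031]]
side [[0.547, -0.076, 0.015], [0.54, 0.031, 0.015], [0.594, -0.162, 0.015], [0.407, -0.283, 0.015]]
[[0.54, -0.048, 0.036], [0.54, 0.03, 0.014], [0.593, -0.158, 0.017], [0.404, -0.254, 0.032]]
69.69317606028338 [[ 3.01470048e-04 -9.44977582e-01 -3.27134956e-01  8.39256641e-02]
 [ 9.99999122e-01  7.07035145e-04 -1.12082971e-03 -4.31244260e-05]
 [ 1.29045486e-03 -3.27134331e-01  9.44976965e-01 -1.20983967e-01]
 [ 0.00000000e+00  0.00000000e+00  0.00000000e+00  1.00000000e+00]]
```

Units first: shifts go in units of 20 mm. So 0.49 m is 24.5, 0.485 m is 24.25.

Request:
pendant --segments '[2, -1.5, 0, 0, 1, 4, -3, 0, 0, 0.5, 6, -4.5, 0, 0, 0, 8, -6, 0, 0, 0, 10, -7.5, 0, 0, 0, 12, -9, 0, 0, 0, 14, -10.5, 0, 0, 0, 16, -12, 0, 0, 0, 18, -13.5, 0, 0, 0, 20, -15, 0, 0, 0, 22, -16.5, 0, 0, 0, 23.5, -17.75, 0, 0, 0, 24.25, -18.25, 0, 0, 0, 24.5, -18.5, 0, 0, 0, 24.5, -18.5, 0, 0, 0, 24.5, -18.5, 0, 0, 0]' --squeeze 20

```text
t: 1.75
tcp_pos: [0.5466, -0.0762, 0.2531]
tool_rot: [0.985, 0.17, -0.001, 0.0]
force: [-0.4, 0.8, -0.4]
finger_gap: 0.001
gripper_force: 0.0
```

Run:
```python
from h import *
import cv2
s=manip.sense();p=manip.snapshot("wrist");print(s["tcp_pos"],s["tool_rot"],s["t"],np.abs(s["qd"]).max())
cv2.imwrite("pics/w1.png",p["pixels"][:,:,::-1]);np.savez("pics/w1.npz",**p,tcp_pos=s["tcp_pos"],tool_rot=s["tool_rot"])
```

```text
[ 0.54657401 -0.07618034  0.25309018] [ 9.85403379e-01  1.70234877e-01 -5.15729693e-04  2.60514379e-05] 1.75 0.015443765765203519
```

View pics/w1.png

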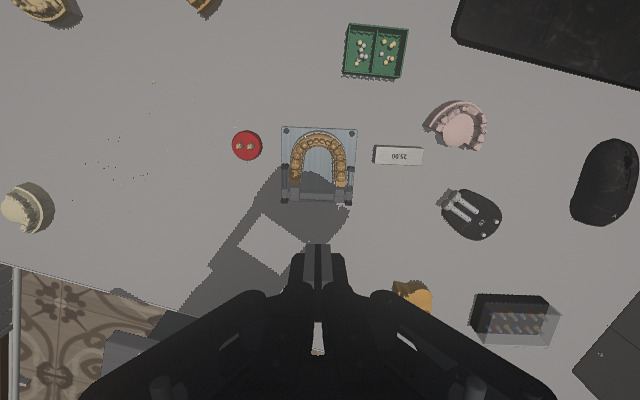

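The wrist view shows the model at about (320,163), nearly square to the tool. The plate's front corners are near (282,127) and (357,129), the puck is at (247,145), and the gauge block at (398,155). I'll move lower and nearer for a sharper view, with the model under the camera.

Run:
```python
from h import *
p=dict(np.load("pics/w1.npz"));c=cam(p,p);Rt=Ro.from_quat(p["tool_rot"]).as_matrix()
X=ray(c,[(282,127),(357,129),(352,204),(282,200),(320,163)],0.006);print(X.round(4));print(((X-p["tcp_pos"])@Rt).round(3)); print(cam(p,p)[4])
```

```text
[[ 0.5803 -0.0166  0.006 ]
 [ 0.6095 -0.1056  0.006 ]
 [ 0.5147 -0.1369  0.006 ]
 [ 0.4882 -0.0453  0.006 ]
 [ 0.5534 -0.0766  0.006 ]]
[[ 0.052 -0.045  0.247]
 [ 0.05   0.049  0.247]
 [-0.05   0.047  0.247]
 [-0.044 -0.049  0.247]
 [ 0.007  0.003  0.247]]
[ 0.62574252 -0.04795617  0.37398784]
```

Request:
pendant --segments '[-0.5, 0, 2, 0, 0, -1, 0, 4, 0, 0, -1, 0, 5.5, 0, 0, -1, 0, 6, 0, 0, -1, 0, 6, 0, 0, -1, 0, 6, 0, 0]'

```text
t: 2.4
tcp_pos: [0.5293, -0.0831, 0.1344]
tool_rot: [0.985, 0.17, 0.001, 0.001]
force: [0.3, 0.1, 0.6]
finger_gap: 0.003
gripper_force: 0.0
```

Run:
```python
from h import *
import cv2
s=manip.sense();p=manip.snapshot("wrist");print(s["tcp_pos"],s["tool_rot"],s["t"],np.abs(s["qd"]).max())
cv2.imwrite("pics/w2.png",cv2.resize(p["pixels"][60:260,190:450,::-1],None,fx=3,fy=3,interpolation=cv2.INTER_CUBIC));cv2.imwrite("pics/w2f.png",p["pixels"][:,:,::-1]);np.savez("pics/w2.npz",**p,tcp_pos=s["tcp_pos"],tool_rot=s["tool_rot"])
```

```text
[ 0.52933374 -0.08305197  0.13435986] [9.85419419e-01 1.70139066e-01 9.62442926e-04 5.82753451e-04] 2.4 0.019872595330394944
```

View pics/w2.png

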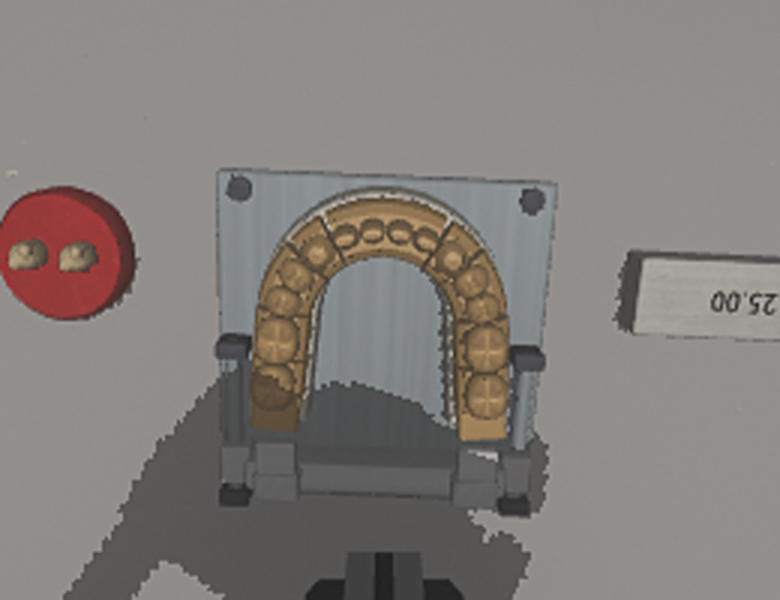

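The crop (origin 190,60, scale 3) shows the plate's front corners at full-frame (262.7,116.3) and (375.7,121.3). The tan dies sit round the arch, and the bar and posts are at the rear around row 218. I'll fit the pose from the corners and check it against the depth and the tan colour mask.

Add to h.py:
```python
DIES=np.array([[-6.7,27.4],[6.1,26.3],[19.4,23.4],[28.3,16.2],[34,0],[28.3,-16.2],[19.4,-23.4],[6.1,-26.3],[-6.7,-27.4]])/1000
def m2w(pose,xy):
    x,y,a=pose; xy=np.atleast_2d(xy); return np.c_[x+np.cos(a)*xy[:,0]-np.sin(a)*xy[:,1],y+np.sin(a)*xy[:,0]+np.cos(a)*xy[:,1]]
```

Run:
```python
from h import *
import cv2
p=dict(np.load("pics/w2.npz"));c=cam(p,p)
L,R=ray(c,[(262.7,116.3),(375.7,121.3)],0.006)
d=L-R;print("width",np.linalg.norm(d[:2]));a=np.arctan2(d[1],d[0])-np.pi/2
m=(L+R)/2; pose=(m[0]-.046*np.cos(a),m[1]-.046*np.sin(a),a);print("pose",pose)
C=cloud(c,p["range_z"])
# cloud into model frame
ca,sa=np.cos(a),np.sin(a);dx=C[...,0]-pose[0];dy=C[...,1]-pose[1]
mx=ca*dx+sa*dy;my=-sa*dx+ca*dy;z=C[...,2]
for i,(x,y) in enumerate(DIES):
    k=np.hypot(mx-x,my-y)<.004
    print(i+1,"n",k.sum(),"z med/max",np.median(z[k]).round(4),z[k].max().round(4))
hsv=cv2.cvtColor(p["pixels"],cv2.COLOR_RGB2HSV)
tan=(hsv[...,0]>8)&(hsv[...,0]<25)&(hsv[...,1]>90)&(z>.025)&(np.abs(mx)<.06)&(np.abs(my)<.05)
print("tan mx",np.percentile(mx[tan],[1,99]),"my",np.percentile(my[tan],[1,99]))
k=(np.abs(my)<.015)&(mx<-.02)&(mx>-.07)
for lo in np.arange(-.066,-.02,.003):
    q=k&(mx>=lo)&(mx<lo+.003);print(lo.round(3),q.sum(),np.median(z[q]).round(4) if q.any() else '')
top=(z>.03)&(mx<-.02)&(mx>-.07)&(np.abs(my)<.05);print("posts",np.percentile(mx[top],[2,98]),z[top].max())
f=(np.abs(mx)<.02)&(np.abs(my)<.012);print("plate z",np.median(z[f]));f=(mx>.06)&(mx<.08)&(np.abs(my)<.03);print("desk z",np.median(z[f]))
# cross check scene,side
for n in ["scene","side"]:
    pp=dict(np.load(f"pics/{n}0.npz"));cc=cam(pp);h=cv2.cvtColor(pp["pixels"],cv2.COLOR_RGB2HSV)
    P=cloud(cc,pp["range_z"]);near=(np.hypot(P[...,0]-m[0]+.03,P[...,1]-m[1])<.07)&(P[...,2]>.022)
    t=near&(h[...,0]>8)&(h[...,0]<25)&(h[...,1]>80)
    uv=np.argwhere(t)[:,::-1].mean(0)
    hs=m2w(pose,DIES);print(n,t.sum(),uv,"pred",proj(cc,np.c_[hs,np.full(9,.038)]).mean(0))
```

```text
width 0.0947460469250008
pose (np.float64(0.5510567550070433), np.float64(-0.07473038863087562), np.float64(0.29958993615764085))
1 n 81 z med/max 0.0419 0.1647
2 n 85 z med/max 0.0428 0.0459
3 n 87 z med/max 0.0426 0.0452
4 n 89 z med/max 0.0435 0.0452
5 n 88 z med/max 0.0422 0.0452
6 n 78 z med/max 0.0434 0.0459
7 n 90 z med/max 0.041 0.0439
8 n 84 z med/max 0.043 0.0446
9 n 318 z med/max 0.1646 0.1785
tan mx [-0.02001863  0.04121988] my [-0.03217498  0.03351922]
-0.066 84 0.0005
-0.063 87 0.0004
-0.06 85 0.0005
-0.057 84 0.0005
-0.054 12 0.0015
-0.051 20 0.0066
-0.048 0 
-0.045 6 0.024
-0.042 80 0.0263
-0.039 113 0.0265
-0.036 296 0.0258
-0.033 455 0.0248
-0.03 207 0.1496
-0.027 200 0.0077
-0.024 212 0.1497
-0.021 74 0.1494
posts [-0.03712245 -0.02029145] 0.19773202972597986
plate z 0.18389015858158797
desk z 0.0009432128667854478
scene 111 [327.67567568 222.83783784] pred [327.97559853 222.60287231]
side 269 [297.51301115 187.3866171 ] pred [296.48952231 184.9618703 ]
```

The pose holds up: plate width 94.7 mm (nominal 96), crowns at 41–45 mm so they stand proud, bar top 26 mm, and both other views agree within about 2 px. Next I'll make a helper that turns a target in the model's frame into a shift in tool axes, then go above die 1.

Add to h.py:
```python
POSE=(.5511,-.0747,.2996)
TH=np.radians([85,80,65,40,0,-40,-65,-80,-85]); B=np.array([2,2,1.5,3,0,3,2,2,2])/1000
def goal(i):  # press point in model frame, biased back toward the previous die
    t=np.array([np.sin(TH[i-1]),-np.cos(TH[i-1])]); return DIES[i-1]-B[i-1]*t
def go(xy,th,ztip):
    s=manip.sense();R=Ro.from_quat(s["tool_rot"]).as_matrix()
    w=m2w(POSE,xy)[0];T=np.array([*w,ztip+.022]);d=(T-s["tcp_pos"])@R
    yaw=np.arctan2(R[1,0],R[0,0]);turn=-(POSE[2]+th-yaw)
    print("t",s["t"],"tcp",s["tcp_pos"].round(4),"F",s["force"].round(1),"move",d.round(4),"turn",turn.round(3),"q6",s["q"][5].round(2))
def die(i,z=.038): go(goal(i),TH[i-1],z)
```

```bash
python3 -c "
from h import *
die(1,.055);die(1)"
```

```text
t 2.45 tcp [ 0.5297 -0.083   0.1348] F [ 0.8 -0.1 -0.1] move [ 0.0153 -0.0286  0.0578] turn -1.441 q6 0.86
t 2.45 tcp [ 0.5297 -0.083   0.1348] F [ 0.8 -0.1 -0.1] move [ 0.0153 -0.0287  0.0748] turn -1.441 q6 0.86
```

Scaled: 0.055 m is 2.75, 0.05 m is 2.5.

Request:
pendant --segments '[0.75, -1.4, 0.5, -0.15, 0, 0.75, -1.4, 1, -0.3, 0, 0.75, -1.4, 1.5, -0.45, 0, 0.75, -1.4, 2, -0.6, 0, 0.75, -1.4, 2.5, -0.75, 0, 0.75, -1.4, 2.75, -0.9, 0, 0.75, -1.4, 2.75, -1.05, 0, 0.75, -1.4, 2.75, -1.2, 0, 0.75, -1.425, 2.75, -1.35, 0, 0.75, -1.425, 2.75, -1.44, 0, 0.75, -1.425, 2.75, -1.44, 0, 0.75, -1.425, 2.75, -1.44, 0]'

```text
t: 3.65
tcp_pos: [0.534, -0.0505, 0.0795]
tool_rot: [0.629, 0.777, 0.001, 0.001]
force: [-0.4, -0.1, 0.6]
finger_gap: 0.001
gripper_force: 0.0
```

Run:
```python
from h import *
import cv2
die(1);s=manip.sense();p=manip.snapshot("wrist");np.savez("pics/w3.npz",**p,tcp_pos=s["tcp_pos"],tool_rot=s["tool_rot"])
q=manip.snapshot("side");im=q["pixels"][140:240,240:370,::-1]
a=cv2.resize(p["pixels"][100:400,120:520,::-1],(800,600));b=cv2.resize(im,(390,300),interpolation=cv2.INTER_CUBIC)
a[:300,410:800]=b
cv2.imwrite("pics/w3.png",a)
```

```text
t 3.65 tcp [ 0.534  -0.0505  0.0795] F [-0.4 -0.1  0.6] move [-0.0005  0.0005  0.0195] turn -0.002 q6 -0.51
```

View pics/w3.png

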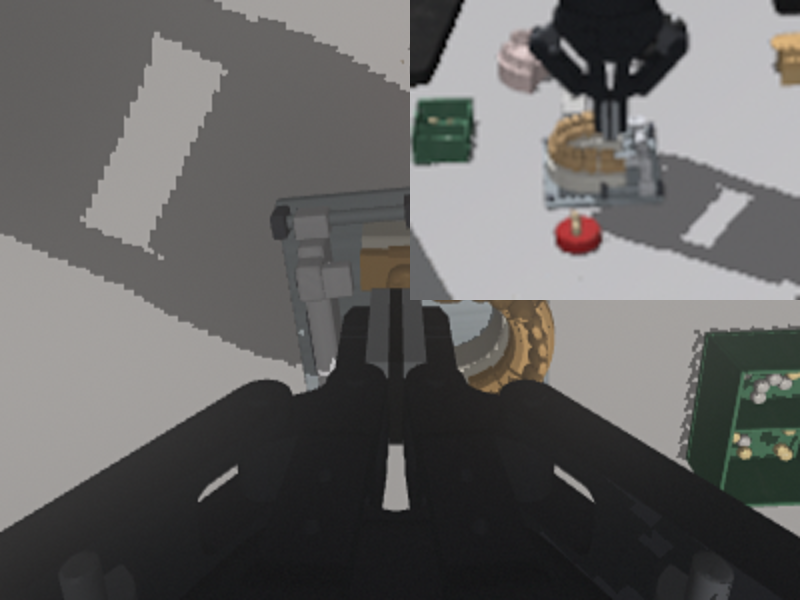

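The tips sit above die 1's ledge end at picture (390,260), with the posts clear to the left. I'll press in small steps.

Request:
pendant --segments '[0, 0, 0.3, 0, 0, 0, 0, 0.5, 0, 0, 0, 0, 0.6, 0, 0, 0, 0, 0.7, 0, 0, 0, 0, 0.8, 0, 0, 0, 0, 0.875, 0, 0, 0, 0, 0.925, 0, 0, 0, 0, 0.95, 0, 0]'

```text
t: 4.55
tcp_pos: [0.5326, -0.05, 0.0598]
tool_rot: [0.628, 0.778, -0.0, -0.0]
force: [-2.4, 1.6, 9.3]
finger_gap: -0.002
gripper_force: 5.2
```

Request:
pendant --segments '[0, 0, 0.025, 0, 0, 0, 0, 0.05, 0, 0, 0, 0, 0.05, 0, 0]'

```text
t: 4.85
tcp_pos: [0.5326, -0.05, 0.0597]
tool_rot: [0.628, 0.778, 0.0, -0.0]
force: [-2.8, 1.2, 12.9]
finger_gap: 0.006
gripper_force: 6.6
```

Die 1 hits a hard stop at TCP z ≈ 0.0597, which puts the tip at 38 mm: home. Now die 2.

```bash
python3 -c "
from h import *
die(2)"
```

```text
t 4.85 tcp [ 0.5326 -0.05    0.0597] F [-2.8  1.2 12.9] move [-0.0012  0.0146 -0.0003] turn 0.087 q6 -0.51
```

```bash
python3 -c "
from h import *
for i in range(1,9):
    d=goal(i+1)-goal(i);a=TH[i-1];print(i+1,(d@[np.cos(a),np.sin(a)]).round(4),(d@[np.sin(a),-np.cos(a)]).round(4),'turn',(a-TH[i]).round(3))"
```

```text
2 0.0002 0.0129 turn 0.087
3 -0.0002 0.0142 turn 0.262
4 -0.0015 0.0099 turn 0.436
5 -0.006 0.0191 turn 0.698
6 -0.0038 0.0139 turn 0.698
7 -0.0013 0.0124 turn 0.436
8 -0.0025 0.0133 turn 0.262
9 -0.001 0.0128 turn 0.087
```

Request:
pendant --segments '[0, 0.2, -0.5, 0.03, 0, 0, 0.5, -0.55, 0.06, 0, -0.05, 0.64, -0.55, 0.087, 0, -0.05, 0.64, -0.55, 0.087, 0]'

```text
t: 5.25
tcp_pos: [0.5463, -0.0487, 0.0692]
tool_rot: [0.662, 0.75, 0.0, 0.0]
force: [0.2, 0.2, 0.4]
finger_gap: 0.001
gripper_force: 0.0
```

```bash
python3 -c "
from h import *
die(2)"
```

```text
t 5.25 tcp [ 0.5463 -0.0487  0.0692] F [0.2 0.2 0.4] move [0.0006 0.001  0.0092] turn -0.0 q6 -0.42
```

Scaled: 0.0105 m is 0.525, 0.0113 m is 0.565.

Request:
pendant --segments '[0, 0, 0.15, 0, 0, 0, 0, 0.25, 0, 0, 0, 0, 0.35, 0, 0, 0, 0, 0.45, 0, 0, 0, 0, 0.525, 0, 0, 0, 0, 0.565, 0, 0, 0, 0, 0.565, 0, 0, 0, 0, 0.565, 0, 0]'

```text
t: 6.05
tcp_pos: [0.5456, -0.0484, 0.0598]
tool_rot: [0.661, 0.75, 0.0, 0.0]
force: [-1.4, 1.0, 16.6]
finger_gap: 0.0
gripper_force: 8.2
```

Scaled: 0.0142 m is 0.71, -0.011 m is -0.55.

Request:
pendant --segments '[0, 0.2, -0.5, 0.1, 0, 0, 0.5, -0.55, 0.2, 0, 0, 0.71, -0.55, 0.262, 0, 0, 0.71, -0.55, 0.262, 0, 0, 0.71, -0.55, 0.262, 0]'

```text
t: 6.55
tcp_pos: [0.5592, -0.0467, 0.0686]
tool_rot: [0.753, 0.658, -0.0, -0.001]
force: [-0.2, -0.1, 0.2]
finger_gap: -0.002
gripper_force: 0.0
```

```bash
python3 -c "
from h import *
die(3)"
```

```text
t 6.55 tcp [ 0.5592 -0.0467  0.0686] F [-0.2 -0.1  0.2] move [0.0005 0.002  0.0086] turn 0.001 q6 -0.15
```

Scaled: 0.002 m is 0.1, 0.0103 m is 0.515.

Request:
pendant --segments '[0, 0.075, 0.1, 0, 0, 0, 0.075, 0.2, 0, 0, 0, 0.075, 0.3, 0, 0, 0, 0.075, 0.4, 0, 0, 0, 0.075, 0.475, 0, 0, 0, 0.075, 0.515, 0, 0, 0, 0.075, 0.515, 0, 0, 0, 0.075, 0.515, 0, 0]'

```text
t: 7.35
tcp_pos: [0.5612, -0.0469, 0.0599]
tool_rot: [0.754, 0.657, 0.0, 0.0]
force: [-2.4, 1.6, 11.0]
finger_gap: -0.0
gripper_force: 5.5
```

Scaled: -0.0105 m is -0.525, -0.01 m is -0.5.

Request:
pendant --segments '[0, 0.15, -0.5, 0.1, 0, 0, 0.3, -0.525, 0.25, 0, -0.05, 0.5, -0.525, 0.4, 0, -0.05, 0.5, -0.525, 0.436, 0, -0.05, 0.5, -0.525, 0.436, 0]'

```text
t: 7.85
tcp_pos: [0.571, -0.0494, 0.0689]
tool_rot: [0.878, 0.479, -0.0, -0.0]
force: [0.1, 0.1, 0.2]
finger_gap: -0.003
gripper_force: 0.0
```

```bash
python3 -c "
from h import *
die(4)"
```

```text
t 7.85 tcp [ 0.571  -0.0494  0.0689] F [0.1 0.1 0.2] move [ 0.0001 -0.0002  0.0089] turn 0.0 q6 0.29
```

Scaled: 0.0106 m is 0.53, 0.0095 m is 0.475.

Request:
pendant --segments '[0, 0, 0.1, 0, 0, 0, 0, 0.2, 0, 0, 0, 0, 0.3, 0, 0, 0, 0, 0.4, 0, 0, 0, 0, 0.475, 0, 0, 0, 0, 0.53, 0, 0, 0, 0, 0.53, 0, 0, 0, 0, 0.53, 0, 0]'

```text
t: 8.65
tcp_pos: [0.5711, -0.0492, 0.0599]
tool_rot: [0.878, 0.479, 0.0, 0.0]
force: [-1.0, 0.6, 10.3]
finger_gap: -0.001
gripper_force: 5.5
```

Request:
pendant --segments '[0, 0.15, -0.5, 0.1, 0, -0.1, 0.35, -0.525, 0.25, 0, -0.2, 0.6, -0.525, 0.4, 0, -0.3, 0.85, -0.525, 0.55, 0, -0.3, 0.95, -0.525, 0.698, 0, -0.3, 0.95, -0.525, 0.698, 0, -0.3, 0.95, -0.525, 0.698, 0]'

```text
t: 9.35
tcp_pos: [0.5834, -0.0646, 0.0687]
tool_rot: [0.989, 0.151, -0.0, -0.0]
force: [-0.1, 1.0, -0.8]
finger_gap: -0.0
gripper_force: 0.0
```

```bash
python3 -c "
from h import *
die(5)"
```

```text
t 9.35 tcp [ 0.5834 -0.0646  0.0687] F [-0.1  1.  -0.8] move [0.0002 0.0001 0.0087] turn 0.003 q6 0.97
```

Scaled: 0.0106 m is 0.53, 0.0095 m is 0.475.

Request:
pendant --segments '[0, 0, 0.1, 0, 0, 0, 0, 0.2, 0, 0, 0, 0, 0.3, 0, 0, 0, 0, 0.4, 0, 0, 0, 0, 0.475, 0, 0, 0, 0, 0.53, 0, 0, 0, 0, 0.53, 0, 0, 0, 0, 0.53, 0, 0]'

```text
t: 10.15
tcp_pos: [0.5839, -0.0646, 0.0597]
tool_rot: [0.989, 0.149, 0.0, 0.0]
force: [-1.3, 0.3, 10.9]
finger_gap: 0.003
gripper_force: 5.1
```

Request:
pendant --segments '[0, 0.15, -0.5, 0.1, 0, -0.05, 0.35, -0.525, 0.25, 0, -0.15, 0.6, -0.525, 0.4, 0, -0.2, 0.7, -0.525, 0.55, 0, -0.2, 0.7, -0.525, 0.698, 0, -0.2, 0.7, -0.525, 0.698, 0, -0.2, 0.7, -0.525, 0.698, 0]'

```text
t: 10.85
tcp_pos: [0.5839, -0.0792, 0.0687]
tool_rot: [0.981, -0.196, -0.0, -0.0]
force: [0.1, -0.3, -0.5]
finger_gap: 0.0
gripper_force: 0.0
```

```bash
python3 -c "
from h import *
die(6)"
```

```text
t 10.85 tcp [ 0.5839 -0.0792  0.0687] F [ 0.1 -0.3 -0.5] move [ 0.0001 -0.0002  0.0087] turn 0.004 q6 1.64
```

Scaled: 0.0106 m is 0.53, 0.0095 m is 0.475.

Request:
pendant --segments '[0, 0, 0.1, 0, 0, 0, 0, 0.2, 0, 0, 0, 0, 0.3, 0, 0, 0, 0, 0.4, 0, 0, 0, 0, 0.475, 0, 0, 0, 0, 0.53, 0, 0, 0, 0, 0.53, 0, 0, 0, 0, 0.53, 0, 0]'

```text
t: 11.65
tcp_pos: [0.5843, -0.0793, 0.0599]
tool_rot: [0.98, -0.197, 0.001, 0.0]
force: [-2.3, 0.6, 10.7]
finger_gap: 0.001
gripper_force: 5.3
```

Scaled: 0.0124 m is 0.62, -0.0105 m is -0.525.

Request:
pendant --segments '[0, 0.15, -0.5, 0.1, 0, -0.05, 0.3, -0.525, 0.25, 0, -0.05, 0.5, -0.525, 0.4, 0, -0.05, 0.62, -0.525, 0.44, 0, -0.05, 0.62, -0.525, 0.44, 0, -0.05, 0.62, -0.525, 0.44, 0]'

```text
t: 12.25
tcp_pos: [0.5782, -0.0902, 0.0687]
tool_rot: [0.914, -0.406, -0.0, -0.0]
force: [0.1, -0.5, -0.5]
finger_gap: 0.002
gripper_force: 0.0
```

```bash
python3 -c "
from h import *
die(7)"
```

```text
t 12.25 tcp [ 0.5782 -0.0902  0.0687] F [ 0.1 -0.5 -0.5] move [-0.0003 -0.      0.0087] turn -0.002 q6 2.06
```

Scaled: 0.0106 m is 0.53, 0.0095 m is 0.475.

Request:
pendant --segments '[0, 0, 0.1, 0, 0, 0, 0, 0.2, 0, 0, 0, 0, 0.3, 0, 0, 0, 0, 0.4, 0, 0, 0, 0, 0.475, 0, 0, 0, 0, 0.53, 0, 0, 0, 0, 0.53, 0, 0, 0, 0, 0.53, 0, 0]'

```text
t: 13.05
tcp_pos: [0.5785, -0.0903, 0.0598]
tool_rot: [0.914, -0.407, 0.0, -0.0]
force: [-3.0, -0.5, 10.7]
finger_gap: -0.002
gripper_force: 5.0
```

Request:
pendant --segments '[0, 0.15, -0.5, 0.1, 0, -0.05, 0.35, -0.525, 0.2, 0, -0.125, 0.665, -0.525, 0.26, 0, -0.125, 0.665, -0.525, 0.26, 0, -0.125, 0.665, -0.525, 0.26, 0]'

```text
t: 13.55
tcp_pos: [0.5668, -0.0973, 0.0687]
tool_rot: [0.853, -0.521, 0.0, -0.0]
force: [-0.3, -0.0, 0.3]
finger_gap: 0.003
gripper_force: 0.0
```

```bash
python3 -c "
from h import *
die(8)"
```

```text
t 13.55 tcp [ 0.5668 -0.0973  0.0687] F [-0.3 -0.   0.3] move [-0.0004  0.0002  0.0087] turn -0.0 q6 2.3
```

Scaled: 0.0106 m is 0.53, 0.0095 m is 0.475.

Request:
pendant --segments '[0, 0, 0.1, 0, 0, 0, 0, 0.2, 0, 0, 0, 0, 0.3, 0, 0, 0, 0, 0.4, 0, 0, 0, 0, 0.475, 0, 0, 0, 0, 0.53, 0, 0, 0, 0, 0.53, 0, 0, 0, 0, 0.53, 0, 0]'

```text
t: 14.35
tcp_pos: [0.5673, -0.0975, 0.0598]
tool_rot: [0.853, -0.522, 0.001, -0.0]
force: [-1.4, 0.4, 12.3]
finger_gap: -0.004
gripper_force: 6.3
```

Scaled: 0.0128 m is 0.64, -0.0105 m is -0.525.

Request:
pendant --segments '[0, 0.2, -0.5, 0.04, 0, -0.05, 0.45, -0.525, 0.087, 0, -0.05, 0.64, -0.525, 0.087, 0, -0.05, 0.64, -0.525, 0.087, 0, -0.05, 0.64, -0.525, 0.087, 0]'

```text
t: 14.85
tcp_pos: [0.5546, -0.1022, 0.0683]
tool_rot: [0.83, -0.558, -0.0, 0.0]
force: [-0.3, -1.3, -0.9]
finger_gap: -0.003
gripper_force: 0.0
```

```bash
python3 -c "
from h import *
die(9)"
```

```text
t 14.85 tcp [ 0.5546 -0.1022  0.0683] F [-0.3 -1.3 -0.9] move [-0.0001 -0.      0.0083] turn -0.001 q6 2.38
```

Scaled: 0.0106 m is 0.53, 0.0095 m is 0.475.

Request:
pendant --segments '[0, 0, 0.1, 0, 0, 0, 0, 0.2, 0, 0, 0, 0, 0.3, 0, 0, 0, 0, 0.4, 0, 0, 0, 0, 0.475, 0, 0, 0, 0, 0.53, 0, 0, 0, 0, 0.53, 0, 0, 0, 0, 0.53, 0, 0]'

```text
t: 15.65
tcp_pos: [0.5552, -0.1025, 0.0598]
tool_rot: [0.83, -0.558, 0.001, -0.0]
force: [-3.1, -0.3, 14.4]
finger_gap: -0.001
gripper_force: 7.2
```

All nine dies have hit their stops. I'll lift clear and turn back square behind the bar for a check.

Request:
pendant --segments '[0, 0, -1.5, 0, 0, 0, 0, -2.75, 0, 0, -0.5, 1.5, -3.5, -0.15, 0, -1.3, 3.25, -3.5, -0.3, 0, -1.3, 3.35, -3.5, -0.45, 0, -1.3, 3.35, -3.5, -0.6, 0, -1.3, 3.35, -3.5, -0.75, 0, -1.3, 3.35, -3.5, -0.9, 0, -1.3, 3.35, -3.5, -1.05, 0, -1.3, 3.35, -3.5, -1.2, 0, -1.3, 3.35, -3.5, -1.35, 0, -1.3, 3.35, -3.5, -1.48, 0, -1.3, 3.35, -3.5, -1.48, 0, -1.3, 3.35, -3.5, -1.48, 0]'

```text
t: 17.05
tcp_pos: [0.4829, -0.1032, 0.1279]
tool_rot: [0.989, 0.146, -0.0, -0.0]
force: [1.2, 0.5, -0.4]
finger_gap: -0.0
gripper_force: 0.0
```

Run:
```python
from h import *
import cv2
go([-.066,0],0,.012);s=manip.sense();p=manip.snapshot("wrist");np.savez("pics/w4.npz",**p,tcp_pos=s["tcp_pos"],tool_rot=s["tool_rot"])
cv2.imwrite("pics/w4.png",cv2.resize(p["pixels"][60:260,190:450,::-1],None,fx=3,fy=3,interpolation=cv2.INTER_CUBIC))
c=cam(p,s);C=cloud(c,p["range_z"]);a=POSE[2];dx=C[...,0]-POSE[0];dy=C[...,1]-POSE[1]
mx=np.cos(a)*dx+np.sin(a)*dy;my=-np.sin(a)*dx+np.cos(a)*dy;z=C[...,2]
for i,(x,y) in enumerate(DIES):
    k=(np.hypot(mx-x,my-y)<.004)&(z<.06); print(i+1,k.sum(),np.percentile(z[k],[50,95]).round(4) if k.any() else '')
```

```text
t 17.05 tcp [ 0.4829 -0.1032  0.1279] F [ 1.2  0.5 -0.4] move [ 0.0075 -0.0072  0.0939] turn -0.008 q6 0.84
1 102 [0.037  0.0381]
2 107 [0.0369 0.0385]
3 117 [0.0367 0.0382]
4 131 [0.0371 0.0392]
5 115 [0.0362 0.039 ]
6 122 [0.037  0.0391]
7 112 [0.0364 0.0382]
8 106 [0.0367 0.0381]
9 100 [0.0371 0.0381]
```

View pics/w4.png

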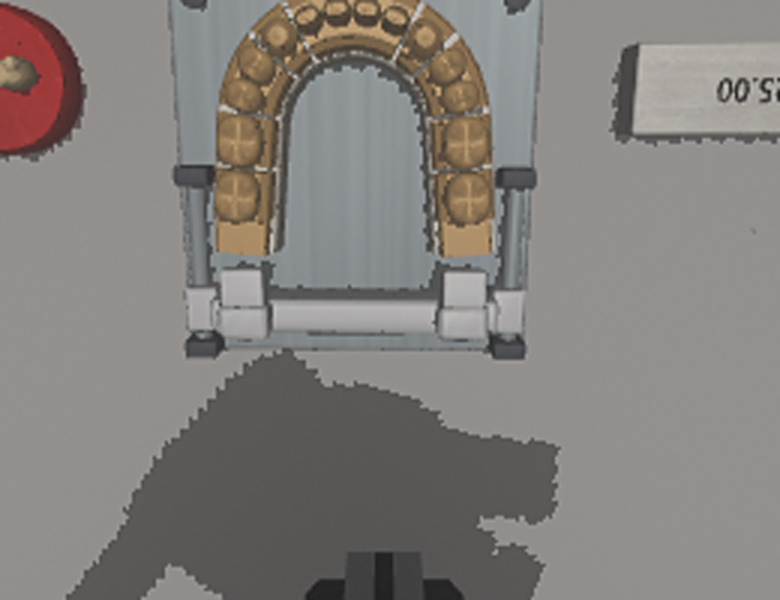

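All nine crown tops now read 36–38 mm, level, so every die is home. The bar is at crop row 315, the posts at columns 243 and 465, and the plate's rear edge at row 350. Now I'll check the bar's middle and rear face in the model's frame.

Run:
```python
from h import *
p=dict(np.load("pics/w4.npz"));c=cam(p,p)
def mm(uv,z):
    X=ray(c,np.array(uv)/3.+[190,60],z)[:,:2]-POSE[:2];a=POSE[2];return (X@np.array([[np.cos(a),-np.sin(a)],[np.sin(a),np.cos(a)]])).round(4).tolist()
print("rear edge",mm([(230,350),(355,351),(480,351)],.006));print("post tops rear",mm([(244,310),(465,309)],.034));print("bar top rear",mm([(300,330),(355,331),(420,331)],.026),"sides z6",mm([(172,20),(541,20)],.006))
C=cloud(c,p["range_z"]);a=POSE[2];dx=C[...,0]-POSE[0];dy=C[...,1]-POSE[1]
mx=np.cos(a)*dx+np.sin(a)*dy;my=-np.sin(a)*dx+np.cos(a)*dy;z=C[...,2]
k=(np.abs(my)<.015)&(mx<-.02)&(mx>-.07)&(z>.02)&(z<.03);print("bar top",np.percentile(mx[k],[2,98]),z[k].mean())
go([-.066,0],0,.012)
```

```text
rear edge [[-0.0525, 0.0373], [-0.053, 0.001], [-0.0533, -0.0353]]
post tops rear [[-0.0349, 0.0279], [-0.035, -0.028]]
bar top rear [[-0.042, 0.0147], [-0.0424, 0.0002], [-0.0425, -0.017]] sides z6 [[0.035, 0.0465], [0.0343, -0.0483]]
bar top [-0.04338094 -0.03346655] 0.02593311833885431
t 17.1 tcp [ 0.4829 -0.1033  0.1279] F [ 0.1 -0.2 -0.6] move [ 0.0075 -0.0072  0.0939] turn -0.007 q6 0.84
```

Scaled: 0.0925 m is 4.625, 0.09 m is 4.5.

Request:
pendant --segments '[0.1, -0.15, 0, -0.007, 0, 0.3, -0.35, 1.5, -0.007, 0, 0.3, -0.35, 3, -0.007, 0, 0.3, -0.35, 4, -0.007, 0, 0.3, -0.35, 4.5, -0.007, 0, 0.3, -0.35, 4.625, -0.007, 0, 0.3, -0.35, 4.625, -0.007, 0, 0.3, -0.35, 4.625, -0.007, 0]'

```text
t: 17.9
tcp_pos: [0.4873, -0.0952, 0.0364]
tool_rot: [0.989, 0.15, 0.001, 0.0]
force: [-0.2, 0.3, -0.2]
finger_gap: 0.003
gripper_force: 0.0
```

```bash
python3 -c "
from h import *
go([-.044,0],0,.013)"
```

```text
t 17.9 tcp [ 0.4873 -0.0952  0.0364] F [-0.2  0.3 -0.2] move [ 0.0229 -0.0007  0.0014] turn 0.002 q6 0.85
```

Request:
pendant --segments '[0.2, 0, 0, 0, 0, 0.4, 0, 0, 0, 0, 0.55, 0, 0, 0, 0, 0.65, 0, 0, 0, 0, 0.75, 0, 0, 0, 0, 0.85, 0, 0, 0, 0, 0.9, 0, 0, 0, 0, 0.9, 0, 0, 0, 0]'

```text
t: 18.7
tcp_pos: [0.5037, -0.0895, 0.0356]
tool_rot: [0.989, 0.15, -0.0, -0.0]
force: [-2.0, -1.5, 1.4]
finger_gap: -0.002
gripper_force: 1.1
```

```bash
python3 -c "
from h import *
go([-.044,0],0,.013)"
```

```text
t 18.7 tcp [ 0.5037 -0.0895  0.0356] F [-2.  -1.5  1.4] move [ 0.0057 -0.0001  0.0006] turn 0.002 q6 0.87
```

Contact is at about 2.5 N, which is the bar sliding. I'll carry on to the stop in 1 mm steps.

Scaled: 0.004 m is 0.2, 0.003 m is 0.15.

Request:
pendant --segments '[0.05, 0, 0, 0, 0, 0.1, 0, 0, 0, 0, 0.15, 0, 0, 0, 0, 0.2, 0, 0, 0, 0, 0.2, 0, 0, 0, 0]'

```text
t: 19.2
tcp_pos: [0.5078, -0.0883, 0.0356]
tool_rot: [0.989, 0.15, 0.0, -0.0]
force: [-2.0, -0.4, 1.3]
finger_gap: -0.002
gripper_force: 1.0
```

```bash
python3 -c "
from h import *
go([-.044,0],0,.013)"
```

```text
t 19.2 tcp [ 0.5078 -0.0883  0.0356] F [-2.  -0.4  1.3] move [ 0.0013 -0.0002  0.0006] turn 0.002 q6 0.88
```

Scaled: 0.0015 m is 0.075, 0.001 m is 0.05.

Request:
pendant --segments '[0.025, 0, 0, 0, 0, 0.05, 0, 0, 0, 0, 0.075, 0, 0, 0, 0, 0.075, 0, 0, 0, 0]'

```text
t: 19.6
tcp_pos: [0.5091, -0.0879, 0.0356]
tool_rot: [0.989, 0.15, -0.0, -0.0]
force: [-3.3, -1.3, 0.6]
finger_gap: -0.002
gripper_force: 1.2
```

```bash
python3 -c "
from h import *
go([-.044,0],0,.013)"
```

```text
t 19.6 tcp [ 0.5091 -0.0879  0.0356] F [-3.3 -1.3  0.6] move [-0.     -0.0002  0.0006] turn 0.002 q6 0.88
```

Scaled: 0.0005 m is 0.025, 0.0003 m is 0.015.

Request:
pendant --segments '[0.015, 0, 0, 0, 0, 0.025, 0, 0, 0, 0, 0.025, 0, 0, 0, 0]'

```text
t: 19.9
tcp_pos: [0.5092, -0.0878, 0.0356]
tool_rot: [0.989, 0.15, -0.0, -0.0]
force: [-3.4, -2.4, 2.5]
finger_gap: -0.004
gripper_force: 2.2
```

```bash
python3 -c "
from h import *
go([-.044,0],0,.013)"
```

```text
t 19.9 tcp [ 0.5092 -0.0878  0.0356] F [-3.4 -2.4  2.5] move [-0.0001 -0.0002  0.0006] turn 0.002 q6 0.88
```

Scaled: 0.0005 m is 0.025, 0.0003 m is 0.015.

Request:
pendant --segments '[0.015, 0, 0, 0, 0, 0.025, 0, 0, 0, 0, 0.025, 0, 0, 0, 0]'

```text
t: 20.2
tcp_pos: [0.5092, -0.0878, 0.0356]
tool_rot: [0.989, 0.15, -0.001, -0.0]
force: [-4.2, -3.8, 2.1]
finger_gap: -0.001
gripper_force: 3.0
```

```bash
python3 -c "
from h import *
go([-.044,0],0,.013)"
```

```text
t 20.2 tcp [ 0.5092 -0.0878  0.0356] F [-4.2 -3.8  2.1] move [-0.0001 -0.0001  0.0006] turn 0.003 q6 0.88
```

The TCP has stopped moving while the force climbs from 2.5 to about 5.5 N, so the bar is at its stop. I'll back off, lift and check.

Request:
pendant --segments '[-0.5, 0, 0, 0, 0, -1.15, 0, 0, 0, 0, -1.3, 0, -1.5, 0, 0, -1.3, 0, -3.5, 0, 0, -1.3, 0, -5, 0, 0, -1.3, 0, -5.5, 0, 0, -1.3, 0, -5.5, 0, 0, -1.3, 0, -5.5, 0, 0]'

```text
t: 21.0
tcp_pos: [0.4846, -0.0952, 0.1448]
tool_rot: [0.989, 0.15, -0.0, -0.0]
force: [0.2, 0.4, -0.3]
finger_gap: -0.003
gripper_force: 0.0
```

Run:
```python
from h import *
import cv2
s=manip.sense();p=manip.snapshot("wrist");np.savez("pics/w5.npz",**p,tcp_pos=s["tcp_pos"],tool_rot=s["tool_rot"])
cv2.imwrite("pics/w5.png",cv2.resize(p["pixels"][60:260,190:450,::-1],None,fx=3,fy=3,interpolation=cv2.INTER_CUBIC))
c=cam(p,s);C=cloud(c,p["range_z"]);a=POSE[2];dx=C[...,0]-POSE[0];dy=C[...,1]-POSE[1]
mx=np.cos(a)*dx+np.sin(a)*dy;my=-np.sin(a)*dx+np.cos(a)*dy;z=C[...,2]
for i,(x,y) in enumerate(DIES):
    k=(np.hypot(mx-x,my-y)<.004)&(z<.06); print(i+1,np.percentile(z[k],[50,95]).round(4))
k=(np.abs(my)<.015)&(mx<-.01)&(mx>-.07)&(z>.02)&(z<.03);print("bar top",np.percentile(mx[k],[2,98]))
for n in ["w4","w5"]:
    q=dict(np.load(f"pics/{n}.npz"));C=cloud(cam(q,q),q["range_z"]);dx=C[...,0]-POSE[0];dy=C[...,1]-POSE[1]
    x=np.cos(a)*dx+np.sin(a)*dy;y=-np.sin(a)*dx+np.cos(a)*dy;k=(abs(C[...,2]-.006)<.003)&(abs(x)<.09)&(abs(y)<.055);print(n,"plate x",np.percentile(x[k],[.5]),"y",np.percentile(y[k],[.5,99.5]),s["t"])
```

```text
1 [0.0368 0.038 ]
2 [0.037  0.0384]
3 [0.0366 0.038 ]
4 [0.0371 0.0388]
5 [0.0362 0.0389]
6 [0.0372 0.0391]
7 [0.0366 0.0383]
8 [0.037  0.0384]
9 [0.0369 0.0383]
bar top [-0.03415093 -0.02446607]
w4 plate x [-0.05222368] y [-0.04752654  0.04748648] 21.0
w5 plate x [-0.05176739] y [-0.04740778  0.04774837] 21.0
```

View pics/w5.png

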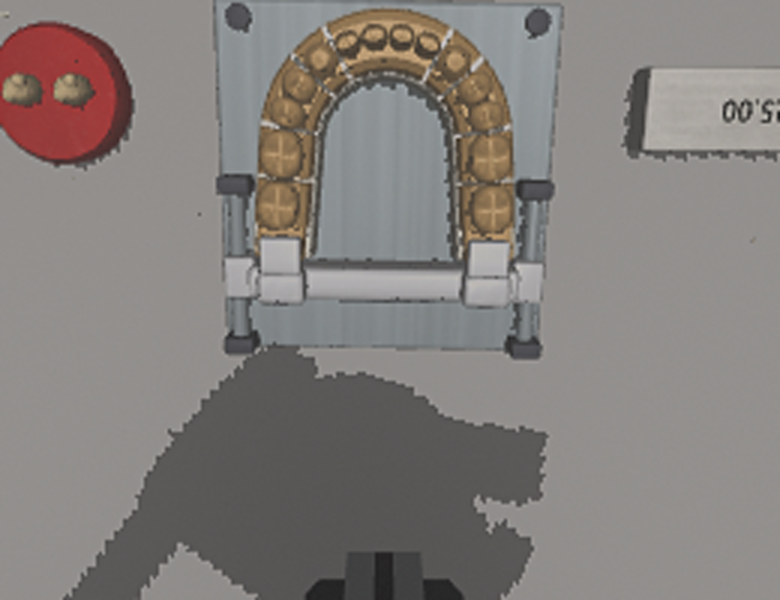

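All dies are still home, the bar's tongues (crop (280,257) and (487,257)) lie over both ledges, and the plate moved less than 0.5 mm. The bar stalled under a rising force at −33 mm, which is its stop. The arm is clear, so I'm handing in.

```bash
python3 -c "
from station import manip
print(manip.sign_off())"
```

```text
the job is handed in; nothing more can be done
None
```

I pressed all nine dies home in order from die 1 to die 9, pushed the locking bar in to its stop, left the other things untouched, and handed the job in at about 21 s.

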